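Feed a vial rack past the spring gate into the labeller

TASK

Send the rack of filled vials that waits in the chute into the labelling machine: with one fingertip swing the spring gate aside and keep it held open, clear of the rack, while the other finger pushes the rack along the chute, past the gate and fully home against the end stop. Then come away so that the gate springs shut behind the rack. Push only: do not lift or tip the rack, do not let the rack and the gate knock or rub on one another, and leave the other things on the bench where they stand.

Things in the scene. Friction and masses are not known exactly. Their poses are not given: they have to be found in the camera images.
- chute: Fixed aluminium chute into a white bench-top labeller (panel from x = 105 mm, 208 high). Origin: chute centre line at the gate's toe, bench height. x = way of travel, into the machine; y sideways (gate and hinge on the -y side). Floor 6 above bench, 42 wide inside from about x = -215, between walls 26 high (+y) and 14 high (-y). End stop face at x = 118, in the mouth (60 wide, 100 high).
- gate (a joint): Spring gate (rad): 0 shut, 0.45 fully open. Flat aluminium bar 5 mm thick, on edge, 40 to 64 above the bench, along the chute's -y side from the hinge (chute x = -250) to x = +40. Pushed outward (-y) it opens; its toe clears the rack from about 0.12. A damped spring pulls it shut, 0.45 N m when shut, 0.7 N m fully open (2 N at the toe, 7 N at 100 mm from the hinge).
- gate_face (a point): Point on the bar's inner (chute-side) face, 150 mm from the hinge, 52 above the bench; moves with the gate. Shut, this face is parallel to the chute at chute y = -30 mm.
- gate_toe (a point): Tip of the gate's toe, on its top edge; moves with the gate. The toe is a small cross bar under the gate's bar, 6 mm thick (chute x = -3 to +3), 16 to 34 above the bench, reaching across the chute to y = +7: it blocks the rack, but a fingertip more than 36 above the bench passes over it.
- gate_hinge (a point): The gate's upright hinge axis (chute x = -250, y = -32.5 mm), at the top of the bar, 64 above the bench.
- end_stop (a point): Centre of the face of the end stop, 28 above the bench; the front of the rack must come against it.
- rack: White rack, 100 mm long (x), 36 wide, 0.2 to 0.35 kg, with three capped amber vials in a row (tops 67 above its underside). Upright plate at each end, 36 wide, 5 thick, 60 high from the underside. Origin: centre of its underside, on the chute floor, 6 above the bench. x points to the machine: the end to push is at x = -50. Starts with its front 12 to 40 short of the toe.
- spare_rack: Empty rack of the same kind beside the chute (leave alone). Origin: centre of its underside.
- pill_bottle: White bottle, 42 across, 72 high (leave alone). Origin: centre of its underside.
- ointment_jar: White jar with black lid, 54 across, 42 high (leave alone). Origin: centre of its underside.
- stock_bottle: Amber bottle, 66 across, 115 high (leave alone). Origin: centre of its underside.
- counting_tray: Blue tablet counting tray, 190 x 130 x 16 (leave alone). Origin: centre of its underside.
- tablet_spatula: Spatula with black handle, about 190 long, 10 high, lying (leave alone). Origin: on its underside near the middle.
- stapler: Grey stapler, 130 x 30 x 46 (leave alone). Origin: centre of its underside.

How it is judged (in metres and radians):
On the way, in this order (a step that is already met when the one before it is completed fails the run):
1. a finger has swung the gate open while the rack is still short of it (value of joint gate above 0.1 rad and contact force between the fingers and gate above 0.3 N and x of rack in the frame of chute below -0.05 m), for 0.1 s.
2. the rack is pushed through the gateway by the fingers while a finger holds the gate open (value of joint gate above 0.1 rad and contact force between the fingers and gate above 0.3 N and x of rack in the frame of chute between -0.03 and 0.05 m and contact force between the fingers and rack above 0.1 N), for 0.1 s.
At the end, for the whole second after the job is handed in: The rack stands flat and at rest on the chute floor with its front within 7 mm of the end stop, and the gate is shut behind it (under 0.03 rad) (x of rack in the frame of chute between 0.061 and 0.075 m and y of rack in the frame of chute between -0.01 and 0.01 m and height (world z) of rack below 0.01 m and angle between rack's own z axis and vertical below 0.06 rad and linear speed of rack below 0.01 m/s and value of joint gate below 0.03 rad); the robot touches nothing.
It fails at once if the rack is lifted more than 8 mm off the chute floor (height (world z) of rack above 0.014 m).
It fails at once if the rack is tipped more than 0.2 rad (angle between rack's own z axis and vertical above 0.2 rad).
It fails at once if the rack and the gate knock or rub on one another (over 1 N) (contact force between gate and rack above 1 N).
It fails at once if another thing on the bench is moved more than 20 mm (distance of any of spare_rack, pill_bottle, ointment_jar, stock_bottle, counting_tray, tablet_spatula, stapler from where it was at the start of the episode above 0.02 m).
It also fails if it takes over 35 s, if anything falls off the work surface, if the arm or the gripper's body presses on something with over 40 N, if the wrist force passes 120 N, or if a joint passes its speed limit or range.

ROBOT

A 6-joint arm with a two-finger parallel gripper is mounted at the origin on the work surface. World frame = base frame: x ahead of the robot, y to its left, z up, the work surface at z = 0. Lengths are in mm, angles in rad, forces in N, time in s.
With the tool pointing down it reaches from about 375 to 900 mm from the base axis. Payload 3.1 kg.
Tool frame: the origin (TCP) lies at the centre of the arm's flange, where the gripper is bolted on; the fingertips stand 173 mm ahead of it and the grasp point (between the pads) lies 155 mm ahead of it; z points along the fingers, x is the direction in which the jaws open and shut, and the axes are right-handed (so a half turn about z gives the same grasp; the last joint's range is limited). The gripper opens to 85 mm and grips with 20 to 120 N. Pads are 22 mm wide; open, the fingers measure 114 mm over their backs; the gripper's body (76 mm by 85 mm) begins 54 mm behind the grasp point. The pads swing forward as they close: fully open they stand 13 mm farther back than shut.
Start: joints at [-0.178, 0.527, 1.433, -0, 1.181, -0.178], TCP at [624.979, 0.033, 404.71] pointing down, gripper open.
Joint ranges: [-3.08, 3.08], [-0.75, 2.2], [0.22, 2.44], [-1.43, 4.57], [0, 2.65], [-2.85, 2.85]. Speed limits (rad/s): [2.79, 2.79, 3.14, 3.14, 3.14, 3.14].

INTERFACE

Orientations are given as a unit quaternion [w, x, y, z].
In Python, from bench import r gives the robot as it stands.
- The arm moves only by the shell command python3 -m pendant 'ROWS' [FORCE]. ROWS is JSON, a list of rows, each an object of numbers: "x", "y", "z": the shift along the tool's x, y, z in cm; "spin": the turn about the tool's z in rad; "claw": the opening, from -1 (shut) to 1 (fully open), so that 0 is half open. A call has 1 to 20 rows; each row shifts and turns the commanded pose from where the row before left it, along the tool's axes as they then stand; what a row does not reach is not made up. A row lasts 1/12 s, in which the tool goes at most 41.7 mm and 7.16 degrees, less where a joint would pass 70% of its speed; a pose out of reach is approached as far as the arm can. A call with a gripper value outside its range is refused whole. The fingers move at their own pace and stop on an object; FORCE is the grip in N (left out, the last holds). Time passes only in rows, so rows that do not move let the fingers close. It gives the time, the measured TCP pose, the force and the opening at its end, in the units of the state.
- r.read_state(): the state, without advancing time (a new reading comes with each control period).
- r.capture(name): name is "scene" or "side" or "wrist"; returns the picture (480x640x3 uint8, red, green, blue); there is no depth.
- r.get_calibration(name): a dict with "fx", "fy", "cx", "cy" (pixels), "dist" ([k1, k2, p1, p2, k3] as OpenCV has them; the pictures are not rectified), "cam_to_world" (4x4, takes a point from camera to world coordinates). Camera axes: x right, y up, looking along -z (the intrinsics and any distortion apply to the point x, -y, -z); pixel columns grow to the right and rows downward; lengths in mm; the calibration is good to about 2 mm. A picture is of the moment at which its call begins: read the wrist's pose just before it. get_calibration takes no time and is no camera call; for the wrist camera it gives the pose at the moment of the call.
- r.job_done(): hands the job in, once; it reports no verdict.
Trained networks look in the newest picture that a camera, given by its name, has taken for a name from the list of things; names that differ only in an ending like _2 or _b are one class to them, and where a whole thing is asked for, a point or a joint stands for the part that bears it (a point fixed in the world has none). Each returns a list of dicts, best first, with "conf" (0 to 1); they miss things now and then, are a little off and sometimes report something else, mostly with a low value. They report only what shows in the picture. A call takes as long as a camera call.
- r.cut_out(camera, query): "mask" (480x640 bool, what is visible of it) and "centre" ([column, row] in pixels, amid what is visible of it).
The state is a dict: "t": time; "joint_pos": joint angles; "joint_velocities": joint speeds; "tau": joint torques, N m; "tool_pos": TCP position; "orientation": TCP orientation; "contact_force": force on the tool from outside, world axes, zero at the start; "torque": the same for the moment, N m; "gripper_width": finger opening in mm.
Only numpy, scipy, OpenCV 4.12 (cv2) and the standard library are available. Lean on these libraries where they do the work, as an engineer would, in place of code of your own. Each camera call takes 0.05 s, during which the arm holds its last target.

## Working session

There is one attempt and no reset: what is moved stays moved. The work goes in short steps, Python scripts to look and compute and a shell command to move; the robot and the scene stay as the last step left them, time stands still between calls to the robot, and variables do not carry over. Pictures are saved under pics/ and viewed, and the job is handed in when it is done.

```bash
ls; mkdir -p pics
python3 - <<'E'
from bench import r
import cv2
s=r.read_state();print(s)
for n in ["scene","side","wrist"]:
    im=r.capture(n);cv2.imwrite(f"pics/{n}0.png",im[:,:,::-1])
    c=r.get_calibration(n);print(n,c)
E
```

```text
pics
{'t': 0.0, 'joint_pos': array([-1.78487550e-01,  5.28462201e-01,  1.43393258e+00,  2.08549480e-05,
        1.18138525e+00, -1.78517871e-01]), 'joint_velocities': array([-0.00027816, -0.00119997, -0.0010412 ,  0.00026122,  0.00147787,
       -0.00070614]), 'tau': array([ 2.50220628e-04, -4.42344439e+01, -1.78024775e+01, -2.06930472e-04,
        8.36740597e-03,  2.24214921e-05]), 'tool_pos': array([6.24645546e+02, 1.03608141e-01, 4.03726009e+02]), 'orientation': array([-2.03680880e-04,  9.99999402e-01,  1.11912577e-05, -1.07460049e-03]), 'contact_force': array([-0.0288438 ,  0.03050161, -0.38391611]), 'torque': array([ 0.01904568, -0.02248129,  0.04877156]), 'gripper_width': 85.41969368582188}
scene {'fx': 602.4345264524269, 'fy': 602.4345264524269, 'cx': 326.1569935334176, 'cy': 249.75150983844125, 'dist': array([-9.10052067e-06,  0.00000000e+00,  0.00000000e+00,  0.00000000e+00,
        0.00000000e+00]), 'cam_to_world': array([[ 8.39040892e-01, -3.84583822e-01,  3.84844990e-01,
         1.06061085e+03],
       [ 5.44003217e-01,  5.82073325e-01, -6.04360111e-01,
        -7.500879
[... 572 characters left out ...]
44777e-02,  7.45597725e-01,  6.66319389e-01,
         6.32499929e+02],
       [ 0.00000000e+00,  0.00000000e+00,  0.00000000e+00,
         1.00000000e+00]])}
wrist {'fx': 371.0158445917374, 'fy': 371.0158445917374, 'cx': 321.9800563041741, 'cy': 237.61068922539974, 'dist': array([-0.0659853,  0.       ,  0.       ,  0.       ,  0.       ]), 'cam_to_world': array([[ 9.99996546e-01, -1.12845757e-03,  2.37354672e-03,
         6.25135391e+02],
       [ 4.09493646e-04,  9.58997627e-01,  2.83413802e-01,
         7.23794281e+01],
       [-2.59604613e-03, -2.83411851e-01,  9.58994778e-01,
         3.72851076e+02],
       [ 0.00000000e+00,  0.00000000e+00,  0.00000000e+00,
         1.00000000e+00]])}
```

View pics/scene0.png

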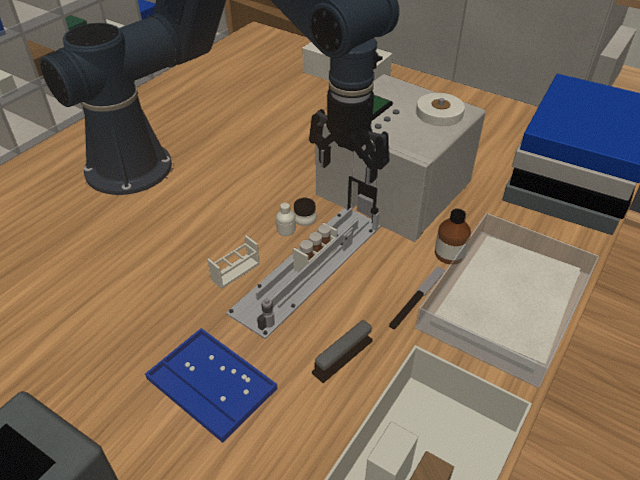

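View pics/side0.png

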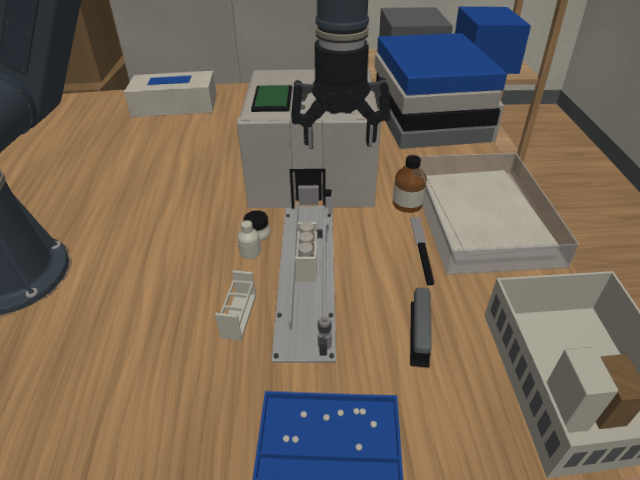

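View pics/wrist0.png

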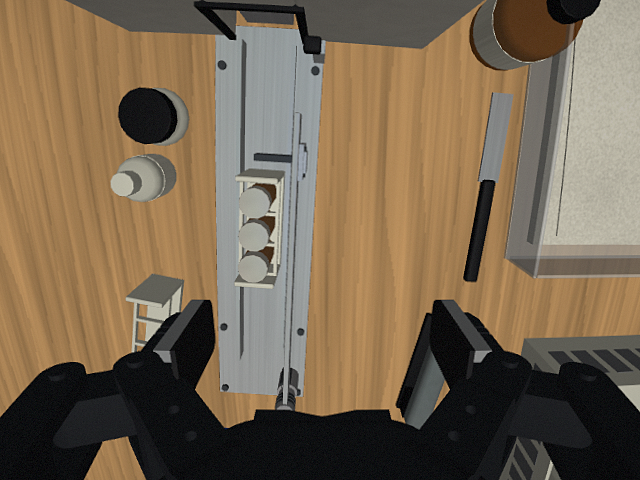

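```bash
cat > h.py <<'E'
import numpy as np, cv2, json
from bench import r
def ray(c,px):
    K=np.array([[c['fx'],0,c['cx']],[0,c['fy'],c['cy']],[0,0,1]])
    u=cv2.undistortPoints(np.array([[px]],float),K,np.array(c['dist']))[0,0]
    T=np.array(c['cam_to_world']); d=T[:3,:3]@np.array([u[0],-u[1],-1]); return T[:3,3],d
def hit(c,px,z):
    o,d=ray(c,px); return o+d*(z-o[2])/d[2]
def proj(c,p):
    T=np.array(c['cam_to_world']); q=T[:3,:3].T@(np.asarray(p,float)-T[:3,3])
    K=np.array([[c['fx'],0,c['cx']],[0,c['fy'],c['cy']],[0,0,1]])
    return cv2.projectPoints(np.array([[q[0],-q[1],-q[2]]]),np.zeros(3),np.zeros(3),K,np.array(c['dist']))[0].ravel()
E
python3 - <<'E'
import cv2
im=cv2.imread('pics/wrist0.png')
cv2.imwrite('pics/w0a.png',cv2.resize(im[0:300,190:350],None,fx=2.0*1,fy=2.0,interpolation=cv2.INTER_CUBIC)) 
cv2.imwrite('pics/w0b.png',cv2.resize(im[0:200,190:350],None,fx=3,fy=3,interpolation=cv2.INTER_CUBIC)) 
cv2.imwrite('pics/w0c.png',cv2.resize(im[160:300,110:350],None,fx=3.3,fy=3.3,interpolation=cv2.INTER_CUBIC)) 
im=cv2.imread('pics/side0.png')
cv2.imwrite('pics/s0a.png',cv2.resize(im[160:370,210:350],None,fx=2.8,fy=2.8,interpolation=cv2.INTER_CUBIC))
E
```

```text
(no output)
```

View pics/w0b.png

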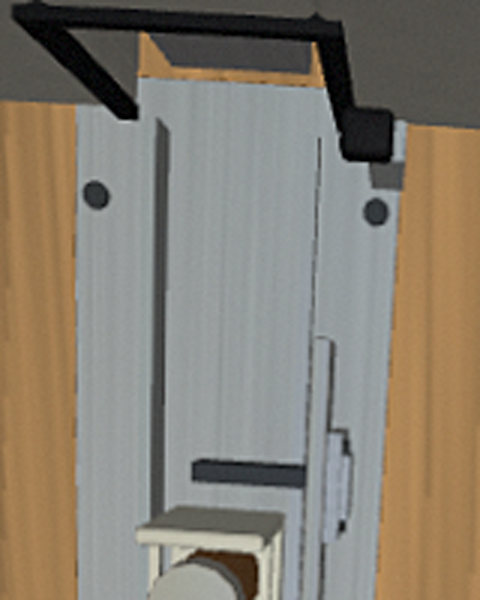

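View pics/w0c.png

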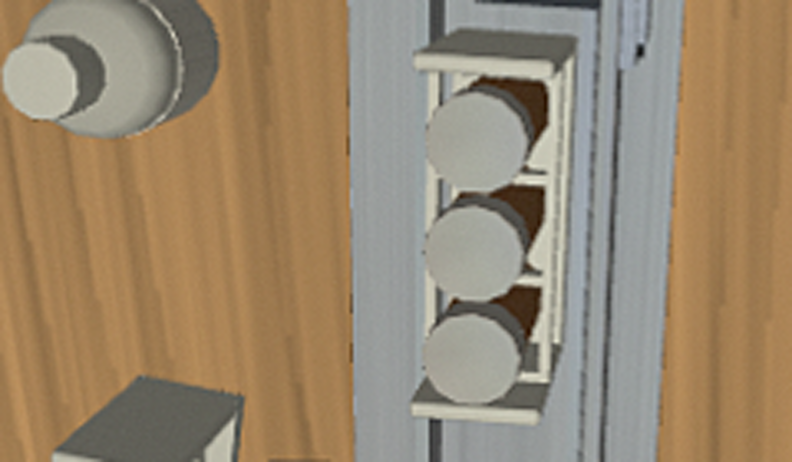

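View pics/s0a.png

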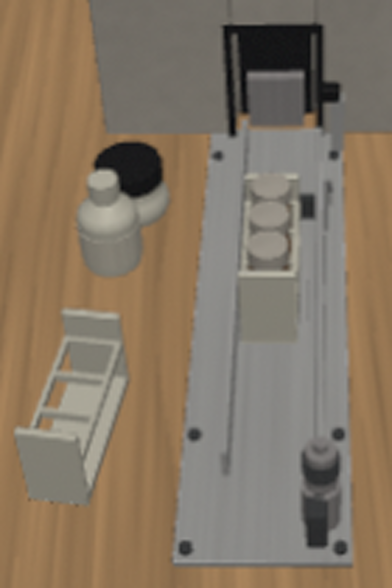

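Run:
```python
from h import *
T=None
import ast
c=r.get_calibration("wrist"); cs=r.get_calibration("side"); cc=r.get_calibration("scene")
b=lambda p:(190+p[0]/3,p[1]/3); d=lambda p:(110+p[0]/3.3,160+p[1]/3.3); s=lambda p:(210+p[0]/2.8,160+p[1]/2.8)
for n,p,z in [("toe tip far",b((192,460)),34),("toe tip near",b((192,478)),34),("toe gate near",b((305,487)),34),("toe gate far",b((305,466)),34),
 ("gate end in",b((318,338)),64),("gate end out",b((334,338)),64),("gate in near",b((303,585)),64),
 ("rack front L top",d((415,50)),66),("rack front R top",d((557,60)),66),("front bot L",d((452,28)),6),("front bot R",d((578,38)),6),
 ("rear top L",d((413,412)),66),("rear top R",d((538,420)),66),("cap1",d((478,140)),73),("cap2",d((475,252)),73),("cap3",d((472,358)),73),
 ("holeL",b((96,195)),3),("holeR",b((376,212)),3),("spare front top",d((245,398)),60)]:
    print(n,hit(c,p,z)[:2].round(1))
for n,p,z in [("hinge top",s((322,440)),80),("rear top L",s((240,275)),66),("rear top R",s((298,277)),66),("rear bot L",s((240,340)),6),("rear bot R",s((296,341)),6),
 ("holeFL",s((217,155)),3),("holeFR",s((333,154)),3),("holeML",s((194,434)),3),("holeMR",s((338,434)),3),("holeBL",s((185,548)),3),("holeBR",s((340,548)),3),("wall L near end",s((226,470)),6),("stop bot?",s((276,125)),6),
 ("spare",s((18,432)),60),("spare",s((120,315)),60),("spare",s((80,432)),60)]:
    print("side",n,hit(cs,p,z)[:2].round(1))
r.capture("scene")
for q in ["gate_hinge","rack","gate_toe","spare_rack","pill_bottle"]:
  for cam,cal in (("scene",cc),("side",cs)):
    o=r.cut_out(cam,q)
    print(q,cam,[(round(x['conf'],2),np.round(x['centre'],1)) for x in o[:2]])
print(r.read_state()['t'])
```

```text
toe tip far [563.2  51.1]
toe tip near [563.   45.7]
toe gate near [596.9  43. ]
toe gate far [597.1  49.2]
gate end in [603.7  84.7]
gate end out [607.9  84.7]
gate in near [598.3  18.4]
rack front L top [553.1  35.4]
rack front R top [588.7  32.8]
front bot L [550.5  34.7]
front bot R [588.   31.6]
rear top L [546.1 -62.8]
rear top R [580.3 -65. ]
cap1 [569.2  13.9]
cap2 [567.  -15.2]
cap3 [564.6 -44.2]
holeL [531.1 130.5]
holeR [618.  124.8]
spare front top [497.5 -61.5]
side hinge top [ 588.3 -211. ]
side rear top L [548.7 -65.9]
side rear top R [583.9 -70.2]
side rear bot L [546.3 -62.5]
side rear bot R [582. -66.]
side holeFL [534.3 134.8]
side holeFR [621.1 129.4]
side holeML [ 516.3 -136.5]
side holeMR [ 602.8 -142.6]
side holeBL [ 511.  -219.3]
side holeBR [ 597.3 -225.2]
side wall L near end [ 535.1 -167.8]
side stop bot? [580.  164.8]
side spare [ 422.9 -177.2]
side spare [475.9 -89.2]
side spare [ 457.2 -179.5]
gate_hinge scene [(0.91, array([311.8, 262.6]))]
gate_hinge side [(0.94, array([324. , 285.7])), (0.56, array([301. , 177.8]))]
rack scene [(0.84, array([312.6, 247.2]))]
rack side [(0.61, array([250.9, 241.4])), (0.58, array([306.2, 255.6]))]
gate_toe scene [(0.75, array([313.3, 264.4]))]
gate_toe side [(0.65, array([323.2, 269.9])), (0.49, array([301.5, 177.3]))]
spare_rack scene [(0.72, array([311.7, 264.7])), (0.63, array([236.2, 263.4]))]
spare_rack side [(0.97, array([234.5, 308.9])), (0.53, array([301.5, 175.3]))]
pill_bottle scene [(0.78, array([285.3, 219. ]))]
pill_bottle side [(0.75, array([248.6, 239.6])), (0.21, array([323. , 278.2]))]
0.7
```

```bash
python3 -m pendant '[{"spin":0.067,"claw":0,"y":1.9,"x":-1.4},{"y":1.9,"x":-1.4,"z":1,"claw":0},{"y":1.9,"x":-1.4,"z":2,"claw":0},{"y":1.9,"x":-1.4,"z":2,"claw":0},{"y":1.84,"x":-1.21,"z":2,"claw":0},{"z":2,"claw":0},{"z":2,"claw":0},{"claw":0},{"claw":0}]' 80
python3 - <<'E'
from h import *
print(r.read_state())
for n in ["scene","side","wrist"]:
    im=r.capture(n);cv2.imwrite(f"pics/{n}1.png",im[:,:,::-1])
im=cv2.imread('pics/side1.png')
cv2.imwrite('pics/s1a.png',cv2.resize(im[100:350,200:400],None,fx=2.4,fy=2.4,interpolation=cv2.INTER_CUBIC))
E
```

```text
{'t': 0.7, 'joint_pos': array([-1.78511529e-01,  5.27433180e-01,  1.43267105e+00,  8.51675569e-06,
        1.18140239e+00, -1.78511802e-01]), 'joint_velocities': array([ 1.51655401e-04, -4.26474109e-05,  7.76567091e-04,  1.35337453e-04,
       -1.14012371e-03,  1.26604179e-03]), 'tau': array([-5.75094164e-04, -4.42168522e+01, -1.78385317e+01, -2.04378575e-04,
        6.12834010e-04,  5.62754110e-06]), 'tool_pos': array([6.24980682e+02, 2.67308257e-02, 4.04760732e+02]), 'orientation': array([ 3.76157258e-06,  9.99999999e-01, -1.47987135e-06,  4.30346980e-05]), 'contact_force': array([-0.38860126, -0.68034904, -0.29158821]), 'torque': array([ 0.01705662,  0.06049831, -0.00073898]), 'gripper_width': 85.32522149612521}schema error: expected keys x, y, z, spin, claw
```

View pics/s1a.png

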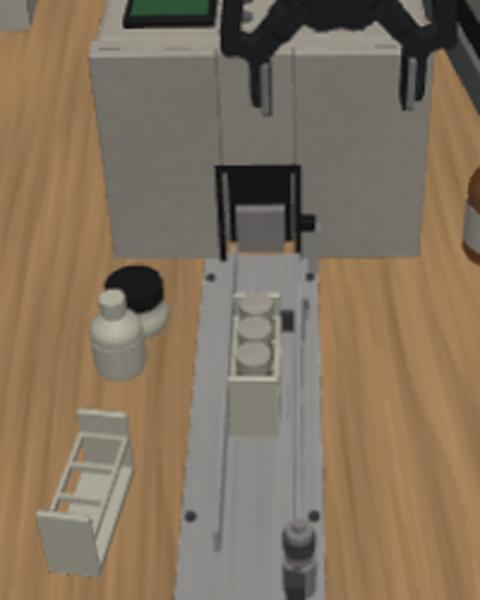

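View pics/wrist1.png

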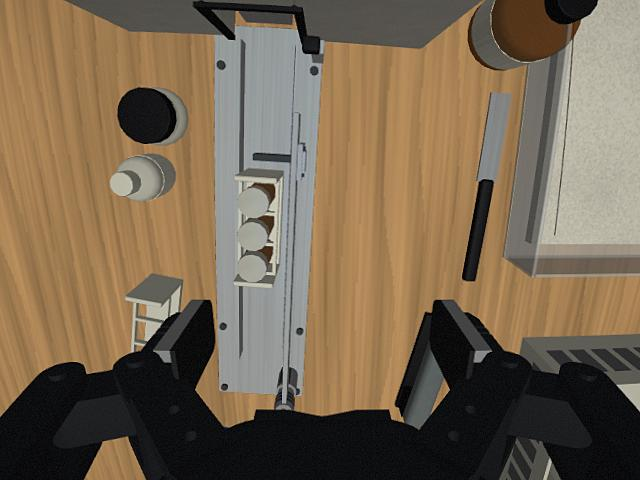

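View pics/scene1.png

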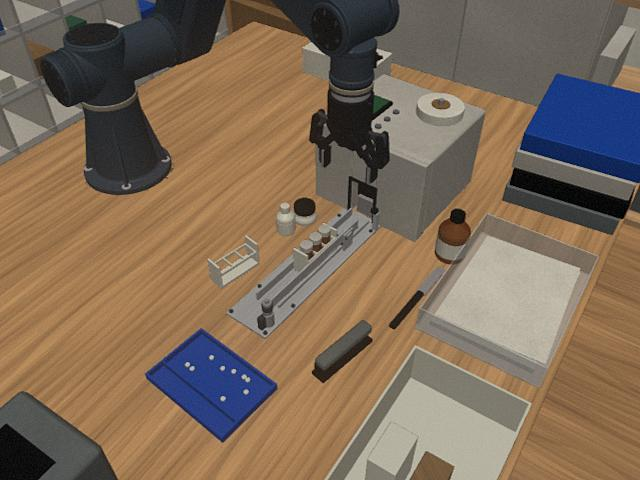

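```bash
python3 -m pendant '[{"x":-1.4,"y":1.9,"z":0,"spin":0.067,"claw":0},{"x":-1.4,"y":1.9,"z":1,"spin":0,"claw":0},{"x":-1.4,"y":1.9,"z":2,"spin":0,"claw":0},{"x":-1.4,"y":1.9,"z":2,"spin":0,"claw":0},{"x":-1.21,"y":1.84,"z":2,"spin":0,"claw":0},{"x":0,"y":0,"z":2,"spin":0,"claw":0},{"x":0,"y":0,"z":2,"spin":0,"claw":0},{"x":0,"y":0,"z":0,"spin":0,"claw":0},{"x":0,"y":0,"z":0,"spin":0,"claw":0}]' 80
python3 - <<'E'
from h import *
s=r.read_state();print({k:np.round(s[k],3) for k in("t","tool_pos","orientation","contact_force","gripper_width")})
for n in ["scene","side","wrist"]:
    im=r.capture(n);cv2.imwrite(f"pics/{n}1.png",im[:,:,::-1])
print(r.get_calibration("wrist"))
im=cv2.imread('pics/side1.png')
cv2.imwrite('pics/s1a.png',cv2.resize(im[100:350,200:400],None,fx=2.4,fy=2.4,interpolation=cv2.INTER_CUBIC))
E
```

```text
t: 1.6
tool_pos: [551.8, -90.7, 294.1]
orientation: [-0.0, 0.999, -0.034, -0.001]
contact_force: [0.1, -0.2, 0.8]
gripper_width: 42.8
{'t': np.float64(1.6), 'tool_pos': array([551.802, -90.651, 294.08 ]), 'orientation': array([-0.   ,  0.999, -0.034, -0.001]), 'contact_force': array([ 0.065, -0.224,  0.788]), 'gripper_width': np.float64(42.809)}
{'fx': 371.0158445917374, 'fy': 371.0158445917374, 'cx': 321.9800563041741, 'cy': 237.61068922539974, 'dist': array([-0.0659853,  0.       ,  0.       ,  0.       ,  0.       ]), 'cam_to_world': array([[ 9.97818573e-01,  6.37625812e-02,  1.71005185e-02,
         5.58025141e+02],
       [-6.59925696e-02,  9.56539445e-01,  2.84037447e-01,
        -1.84276664e+01],
       [ 1.75364033e-03, -2.84546347e-01,  9.58660681e-01,
         2.64852705e+02],
       [ 0.00000000e+00,  0.00000000e+00,  0.00000000e+00,
         1.00000000e+00]])}
```

View pics/s1a.png

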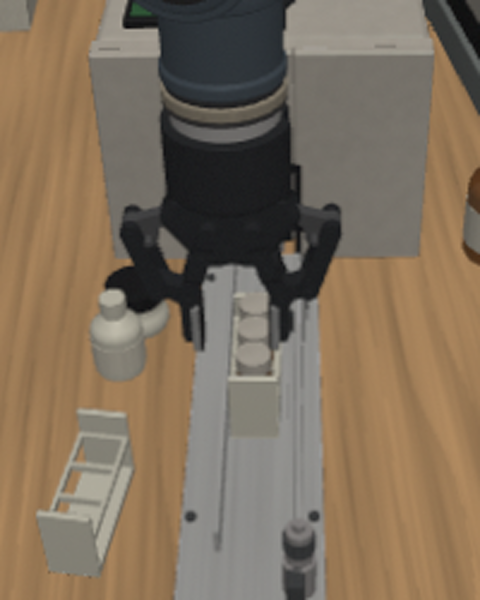

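View pics/wrist1.png

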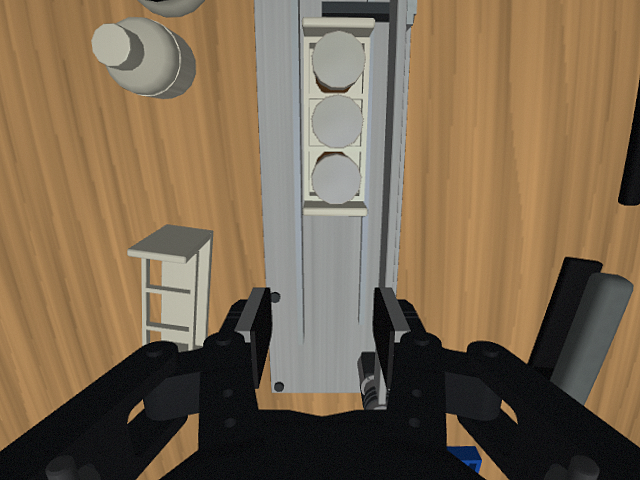

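View pics/scene1.png

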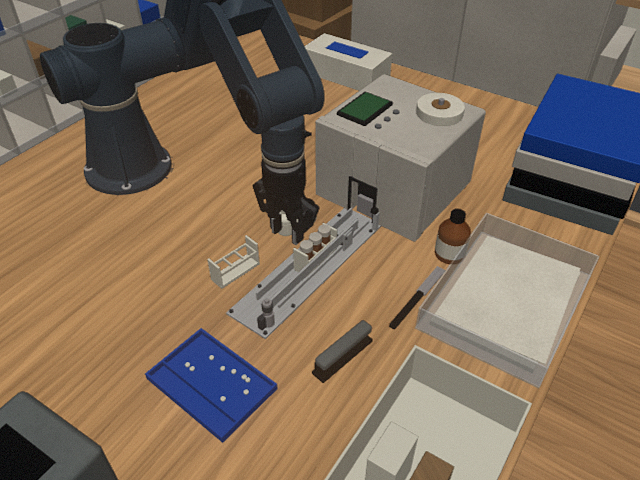

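```bash
python3 - <<'E'
from h import *
cs=r.get_calibration("side"); c=r.get_calibration("wrist")
s=lambda p:(200+p[0]/2.4,100+p[1]/2.4)
def ploty(c,px,y):
    o,d=ray(c,px); return o+d*(y-o[1])/d[1]
for n,p in [("L in",(203,349)),("L out",(186,345)),("R in",(271,346)),("R out",(290,340))]:
    for y in(-102,-91): print(n,y,ploty(cs,s(p),y).round(1))
for n,p,z in [("rear L",(302,214),66),("rear R",(367,215),66),("front R",(375,20),66),("front L",(303,18),66),("cap1",(338,60),73),("cap2",(337,122),73),("cap3",(336,179),73),("toe gate?",(385,18),34),("gate in",(386,200),64)]:
    print(n,hit(c,p,z)[:2].round(1))
for p in [(563.1,48.4,34),(586,-204,64),(553,-90,121)]: print(p, proj(cs,p), proj(c,p))
u=np.array([.067,.998]);v=np.array([-.998,.067]);O=np.array([570.5,47.5])
for n,p,z in [("rear L",(302,214),66),("rear R",(367,215),66),("cap1",(338,60),73),("cap2",(337,122),73),("cap3",(336,179),73),("gate in",(391,200),64),("gate in",(404,20),64),("spare",(212,232),66),("wallL",(302,330),26),("wallR",(358,320),14)]:
    d=hit(c,p,z)[:2]-O; print(n,(d@u).round(1),(d@v).round(1))
E
python3 -c "
import cv2
im=cv2.imread('pics/wrist1.png')
cv2.imwrite('pics/w1a.png',cv2.resize(im[0:420,230:440],None,fx=1.9*1,fy=1.42,interpolation=cv2.INTER_CUBIC))
cv2.imwrite('pics/w1b.png',cv2.resize(im[260:420,220:440],None,fx=3.6,fy=3.6,interpolation=cv2.INTER_CUBIC))"
```

```text
L in -102 [ 532.9 -102.   128.2]
L in -91 [532.4 -91.  118.5]
L out -102 [ 522.1 -102.   132.4]
L out -91 [521.4 -91.  122.8]
R in -102 [ 577.3 -102.   127.9]
R in -91 [577.7 -91.  118.2]
R out -102 [ 589.8 -102.   132.3]
R out -91 [590.4 -91.  122.7]
rear L [544.4 -63.1]
rear R [580. -66.]
front R [587.5  31.2]
front L [552.6  34.3]
cap1 [568.1  12.8]
cap2 [566. -16.]
cap3 [563.9 -44.3]
toe gate? [598.   39.9]
gate in [591.  -58.8]
(563.1, 48.4, 34) [302.26708441 229.56032541] [322.42410126   5.73416812]
(586, -204, 64) [323.12788162 320.52427319] [381.27783561 414.23427757]
(553, -90, 121) [297.3790627  243.20034837] [320.7096941  302.74079729]
rear L -112.2 18.6
rear R -112.7 -17.1
cap1 -34.8 0.1
cap2 -63.7 0.2
cap3 -92.0 0.4
gate in -104.7 -30.3
gate in -14.4 -32.7
spare -122.4 69.2
wallL -207.8 22.0
wallR -206.3 -19.9
```

View pics/w1b.png

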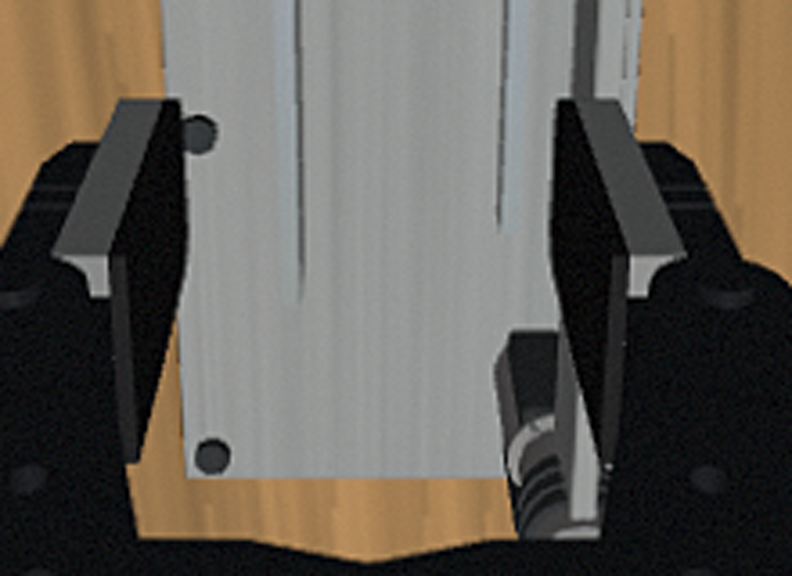

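View pics/w1a.png

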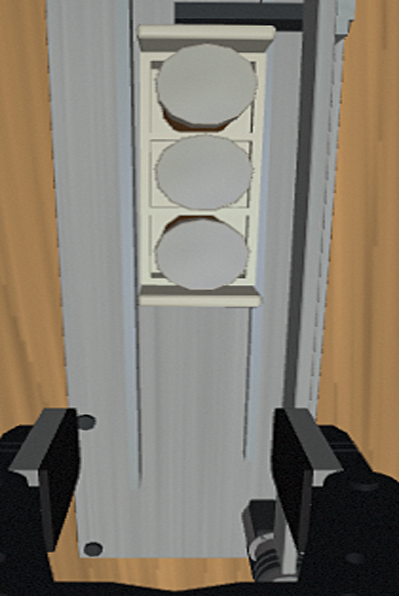

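```bash
python3 -m pendant '[{"x":-0.4,"y":0,"z":1.2,"spin":0,"claw":0},{"x":0,"y":0,"z":1.2,"spin":0,"claw":0},{"x":0,"y":0,"z":1.2,"spin":0,"claw":0},{"x":0,"y":0,"z":1.2,"spin":0,"claw":0},{"x":0,"y":0,"z":1.2,"spin":0,"claw":0},{"x":0,"y":0,"z":1.2,"spin":0,"claw":0},{"x":0,"y":0,"z":1.2,"spin":0,"claw":0},{"x":0,"y":0,"z":0,"spin":0,"claw":0},{"x":0,"y":0,"z":0,"spin":0,"claw":0},{"x":0,"y":0,"z":0,"spin":0,"claw":0}]' 80
python3 - <<'E'
from h import *
s=r.read_state();print({k:np.round(s[k],3) for k in("t","tool_pos","orientation","contact_force","gripper_width")})
for n in ["side","wrist"]:
    im=r.capture(n);cv2.imwrite(f"pics/{n}2.png",im[:,:,::-1])
im=cv2.imread('pics/side2.png')
cv2.imwrite('pics/s2a.png',cv2.resize(im[150:370,200:400],None,fx=2.7,fy=2.7,interpolation=cv2.INTER_CUBIC))
E
```

```text
t: 2.58
tool_pos: [548.4, -90.3, 211.4]
orientation: [0.0, 0.999, -0.033, 0.001]
contact_force: [-0.9, 0.5, 0.2]
gripper_width: 42.9
{'t': np.float64(2.583), 'tool_pos': array([548.383, -90.322, 211.427]), 'orientation': array([ 0.   ,  0.999, -0.033,  0.001]), 'contact_force': array([-0.882,  0.506,  0.171]), 'gripper_width': np.float64(42.924)}
```

View pics/s2a.png

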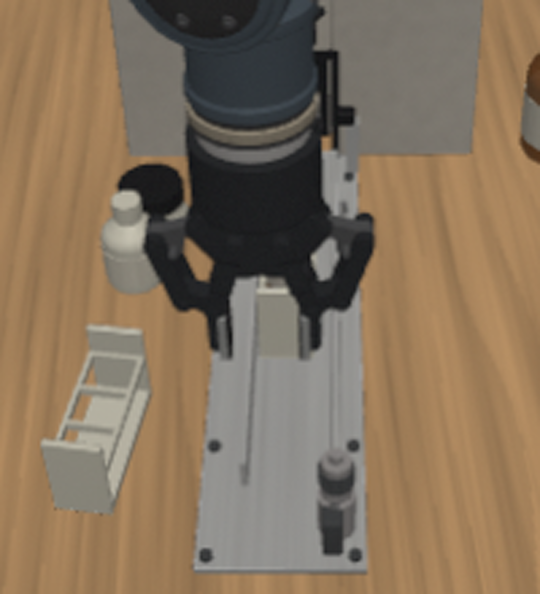

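View pics/wrist2.png

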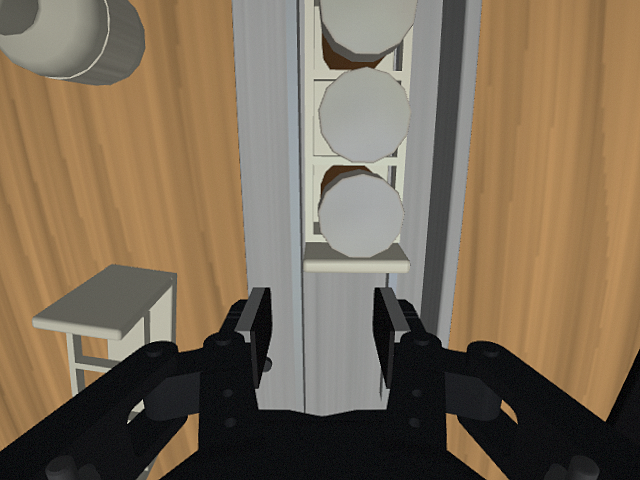

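```bash
python3 -m pendant '[{"x":0.55,"y":0,"z":0,"spin":0,"claw":0},{"x":0.55,"y":0,"z":0,"spin":0,"claw":0},{"x":0.55,"y":0,"z":0,"spin":0,"claw":0},{"x":0.55,"y":0,"z":0,"spin":0,"claw":0},{"x":0.55,"y":0,"z":0,"spin":0,"claw":0},{"x":0.55,"y":0,"z":0,"spin":0,"claw":0},{"x":0.55,"y":0,"z":0,"spin":0,"claw":0},{"x":0.55,"y":0,"z":0,"spin":0,"claw":0},{"x":0,"y":0,"z":0,"spin":0,"claw":0},{"x":0,"y":0,"z":0,"spin":0,"claw":0},{"x":0,"y":0,"z":0,"spin":0,"claw":0},{"x":0,"y":0,"z":0,"spin":0,"claw":0}]' 80
python3 - <<'E'
from h import *
s=r.read_state();print({k:np.round(s[k],3) for k in("t","tool_pos","orientation","contact_force","gripper_width")})
for n in ["side","wrist","scene"]:
    im=r.capture(n);cv2.imwrite(f"pics/{n}3.png",im[:,:,::-1])
im=cv2.imread('pics/side3.png')
cv2.imwrite('pics/s3a.png',cv2.resize(im[150:370,200:400],None,fx=2.7,fy=2.7,interpolation=cv2.INTER_CUBIC)) 
im=cv2.imread('pics/scene3.png')
cv2.imwrite('pics/c3a.png',cv2.resize(im[150:350,200:400],None,fx=2.7,fy=2.7,interpolation=cv2.INTER_CUBIC))
E
```

```text
t: 3.68
tool_pos: [589.8, -93.1, 209.9]
orientation: [-0.001, 0.999, -0.033, -0.004]
contact_force: [-7.4, -1.4, 0.1]
gripper_width: 42.5
{'t': np.float64(3.683), 'tool_pos': array([589.789, -93.09 , 209.85 ]), 'orientation': array([-0.001,  0.999, -0.033, -0.004]), 'contact_force': array([-7.384, -1.415,  0.1  ]), 'gripper_width': np.float64(42.468)}
```

View pics/s3a.png

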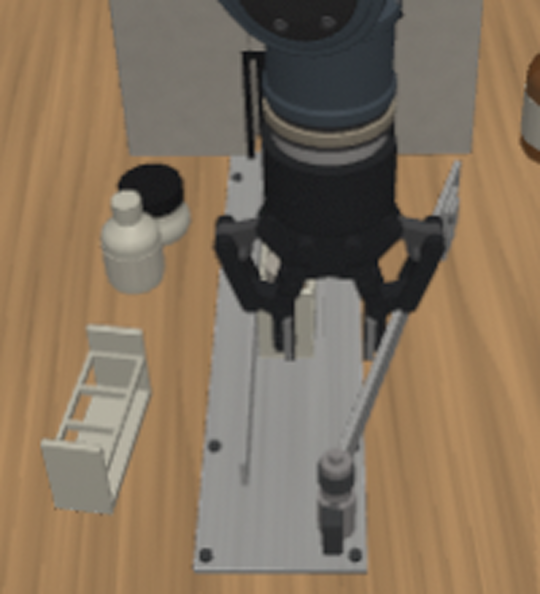

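View pics/wrist3.png

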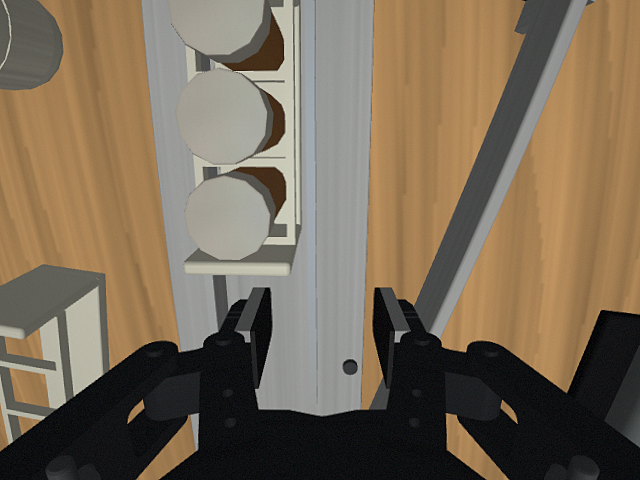

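View pics/c3a.png

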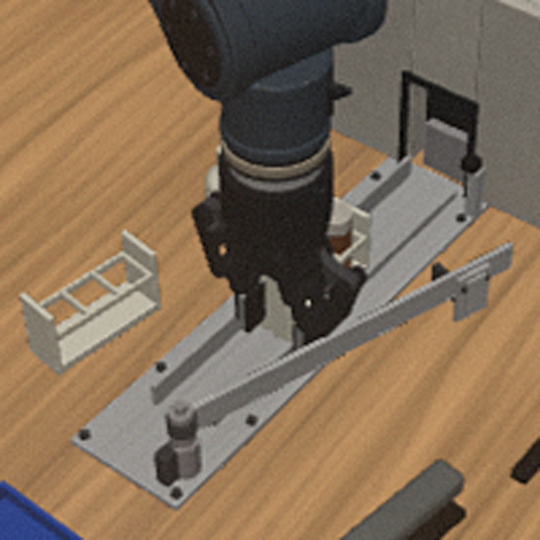

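```bash
python3 -m pendant '[{"x":0.03,"y":-0.3,"z":0,"spin":0,"claw":0},{"x":0.03,"y":-0.3,"z":0,"spin":0,"claw":0.02},{"x":0.03,"y":-0.3,"z":0,"spin":0,"claw":0.04},{"x":0.03,"y":-0.3,"z":0,"spin":0,"claw":0.05},{"x":0.03,"y":-0.3,"z":0,"spin":0,"claw":0.06},{"x":0.03,"y":-0.2,"z":0,"spin":0,"claw":0.08},{"x":0.03,"y":-0.2,"z":0,"spin":0,"claw":0.09},{"x":0.03,"y":-0.3,"z":0,"spin":0,"claw":0.1},{"x":0.03,"y":-0.3,"z":0,"spin":0,"claw":0.1},{"x":0.03,"y":-0.3,"z":0,"spin":0,"claw":0.1},{"x":0.03,"y":-0.3,"z":0,"spin":0,"claw":0.1}]' 80
python3 - <<'E'
from h import *
s=r.read_state();print({k:np.round(s[k],3) for k in("t","tool_pos","orientation","contact_force","gripper_width")})
d=s['tool_pos'][:2]-np.array([570.5,47.5]);print(d@np.array([.067,.998]),d@np.array([-.998,.067]))
for n in ["wrist","scene"]:
    im=r.capture(n);cv2.imwrite(f"pics/{n}4.png",im[:,:,::-1])
im=cv2.imread('pics/scene4.png')
cv2.imwrite('pics/c4a.png',cv2.resize(im[150:350,200:400],None,fx=2.7,fy=2.7,interpolation=cv2.INTER_CUBIC))
E
```

```text
t: 4.75
tool_pos: [595.7, -62.6, 209.9]
orientation: [-0.0, 0.999, -0.033, -0.003]
contact_force: [-5.0, -2.8, -0.2]
gripper_width: 46.6
{'t': np.float64(4.75), 'tool_pos': array([595.702, -62.56 , 209.857]), 'orientation': array([-0.   ,  0.999, -0.033, -0.003]), 'contact_force': array([-5.01 , -2.822, -0.209]), 'gripper_width': np.float64(46.638)}
-108.15175193571791 -32.525591117128016
```

View pics/wrist4.png

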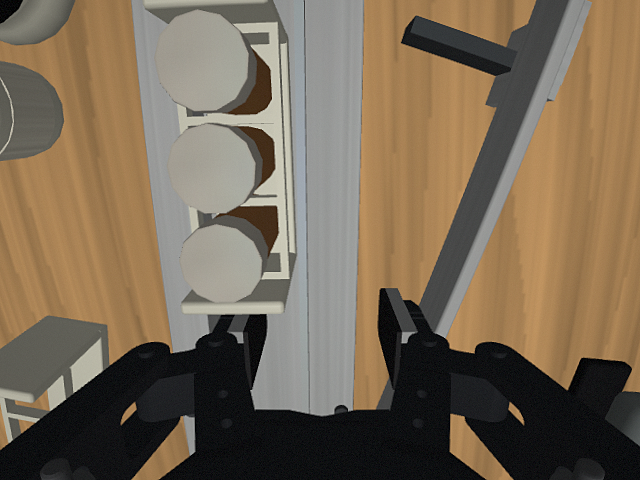

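View pics/c4a.png

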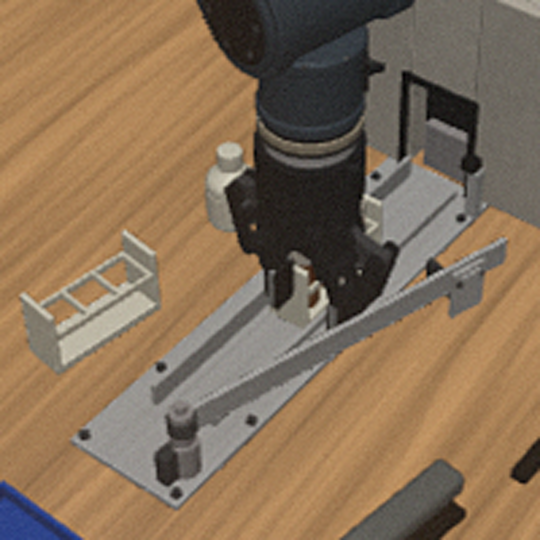

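```bash
python3 -m pendant '[{"x":-0.03,"y":-0.4,"z":0,"spin":0,"claw":0.1},{"x":-0.03,"y":-0.4,"z":0,"spin":0,"claw":0.12},{"x":-0.03,"y":-0.4,"z":0,"spin":0,"claw":0.14},{"x":-0.03,"y":-0.4,"z":0,"spin":0,"claw":0.16},{"x":-0.03,"y":-0.4,"z":0,"spin":0,"claw":0.18},{"x":-0.03,"y":-0.4,"z":0,"spin":0,"claw":0.2},{"x":0,"y":-0.4,"z":0,"spin":0,"claw":0.2},{"x":0,"y":-0.4,"z":0,"spin":0,"claw":0.2},{"x":0,"y":-0.4,"z":0,"spin":0,"claw":0.2},{"x":0,"y":-0.4,"z":0,"spin":0,"claw":0.2},{"x":0,"y":-0.4,"z":0,"spin":0,"claw":0.2},{"x":0,"y":-0.4,"z":0,"spin":0,"claw":0.2}]' 80
python3 - <<'E'
from h import *
s=r.read_state();print({k:np.round(s[k],3) for k in("t","tool_pos","orientation","contact_force","gripper_width")})
d=s['tool_pos'][:2]-np.array([570.5,47.5]);print(d@np.array([.067,.998]),d@np.array([-.998,.067]))
for n in ["wrist","scene"]:
    im=r.capture(n);cv2.imwrite(f"pics/{n}5.png",im[:,:,::-1])
im=cv2.imread('pics/scene5.png')
cv2.imwrite('pics/c5a.png',cv2.resize(im[150:350,200:400],None,fx=2.7,fy=2.7,interpolation=cv2.INTER_CUBIC))
E
```

```text
t: 5.85
tool_pos: [598.8, -14.1, 210.8]
orientation: [0.0, 0.999, -0.033, 0.0]
contact_force: [-3.6, -2.1, -1.0]
gripper_width: 51.3
{'t': np.float64(5.85), 'tool_pos': array([598.844, -14.12 , 210.803]), 'orientation': array([ 0.   ,  0.999, -0.033,  0.   ]), 'contact_force': array([-3.643, -2.055, -1.035]), 'gripper_width': np.float64(51.294)}
-59.5980260652683 -32.41558510273759
```

View pics/wrist5.png

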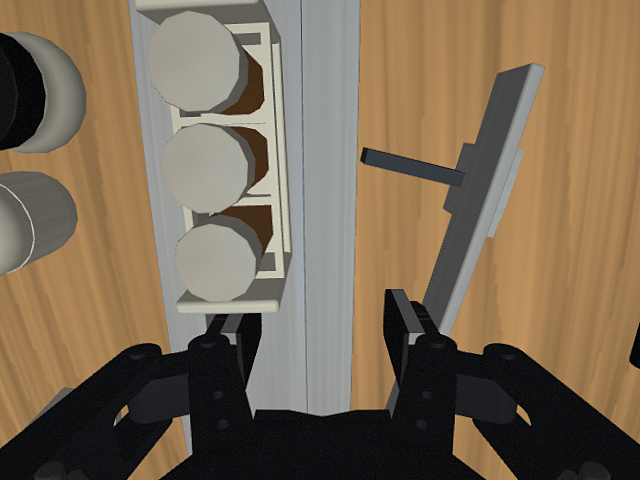

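View pics/c5a.png

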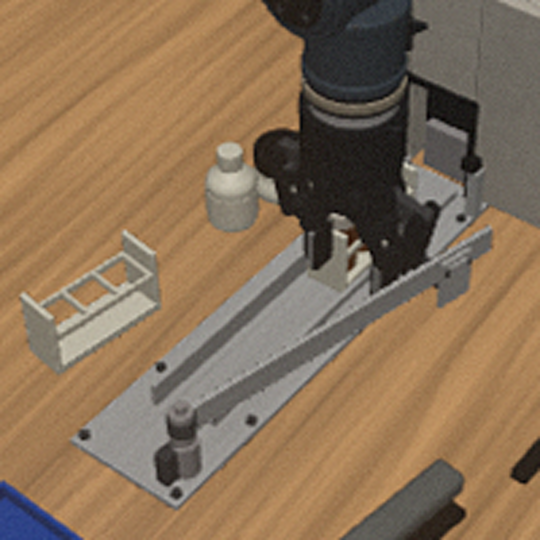

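```bash
python3 -m pendant '[{"x":0,"y":-0.4,"z":0,"spin":0,"claw":0.2},{"x":0,"y":-0.4,"z":0,"spin":0,"claw":0.2},{"x":0,"y":-0.4,"z":0,"spin":0,"claw":0.2},{"x":0.03,"y":-0.4,"z":0,"spin":0,"claw":0.2},{"x":0.03,"y":-0.4,"z":0,"spin":0,"claw":0.2},{"x":0.03,"y":-0.4,"z":0,"spin":0,"claw":0.2},{"x":0.03,"y":-0.4,"z":0,"spin":0,"claw":0.2},{"x":0.03,"y":-0.4,"z":0,"spin":0,"claw":0.2},{"x":0.03,"y":-0.4,"z":0,"spin":0,"claw":0.2},{"x":0.03,"y":-0.4,"z":0,"spin":0,"claw":0.2},{"x":0,"y":-0.4,"z":0,"spin":0,"claw":0.2},{"x":0,"y":-0.4,"z":0,"spin":0,"claw":0.2}]' 80
python3 - <<'E'
from h import *
s=r.read_state();print({k:np.round(s[k],3) for k in("t","tool_pos","orientation","contact_force","gripper_width")})
d=s['tool_pos'][:2]-np.array([570.5,47.5]);print(d@np.array([.067,.998]),d@np.array([-.998,.067]))
for n in ["wrist","scene"]:
    im=r.capture(n);cv2.imwrite(f"pics/{n}6.png",im[:,:,::-1])
im=cv2.imread('pics/scene6.png')
cv2.imwrite('pics/c6a.png',cv2.resize(im[150:350,200:400],None,fx=2.7,fy=2.7,interpolation=cv2.INTER_CUBIC))
E
```

```text
t: 6.95
tool_pos: [604.1, 33.6, 210.8]
orientation: [0.0, 0.999, -0.033, 0.0]
contact_force: [-2.3, -2.7, 1.5]
gripper_width: 51.6
{'t': np.float64(6.95), 'tool_pos': array([604.09 ,  33.58 , 210.814]), 'orientation': array([ 0.   ,  0.999, -0.033,  0.   ]), 'contact_force': array([-2.3  , -2.679,  1.502]), 'gripper_width': np.float64(51.593)}
-11.64112364180171 -34.45558610758997
```

View pics/wrist6.png

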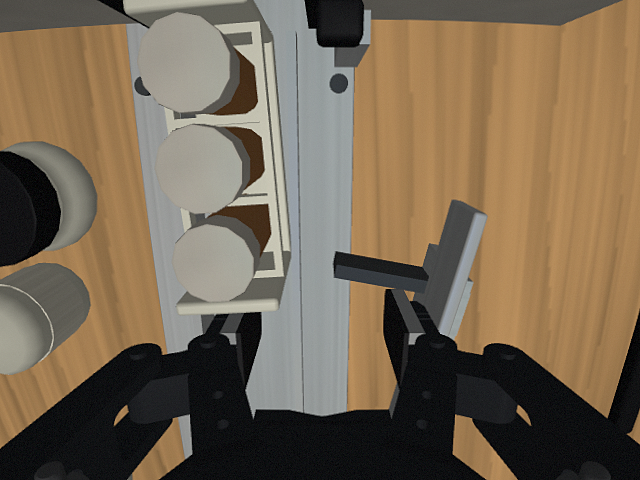

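View pics/c6a.png

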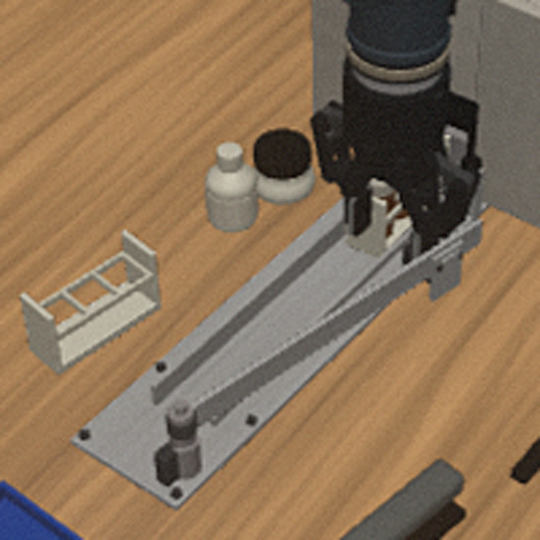

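```bash
python3 -m pendant '[{"x":0.02,"y":-0.2,"z":0,"spin":0,"claw":0.2},{"x":0.02,"y":-0.2,"z":0,"spin":0,"claw":0.2},{"x":0.02,"y":-0.2,"z":0,"spin":0,"claw":0.2},{"x":0,"y":-0.2,"z":0,"spin":0,"claw":0.2},{"x":0,"y":-0.2,"z":0,"spin":0,"claw":0.2},{"x":0,"y":-0.2,"z":0,"spin":0,"claw":0.2},{"x":0,"y":-0.2,"z":0,"spin":0,"claw":0.2},{"x":0,"y":-0.1,"z":0,"spin":0,"claw":0.2},{"x":0,"y":-0.1,"z":0,"spin":0,"claw":0.2},{"x":0,"y":0,"z":0,"spin":0,"claw":0.2},{"x":0,"y":0,"z":0,"spin":0,"claw":0.2}]' 80
python3 - <<'E'
from h import *
s=r.read_state();print({k:np.round(s[k],3) for k in("t","tool_pos","orientation","contact_force","gripper_width")})
d=s['tool_pos'][:2]-np.array([570.5,47.5]);print(d@np.array([.067,.998]),d@np.array([-.998,.067]))
for n in ["wrist","side"]:
    im=r.capture(n);cv2.imwrite(f"pics/{n}7.png",im[:,:,::-1])
E
```

```text
t: 7.97
tool_pos: [605.5, 49.1, 210.7]
orientation: [-0.0, 0.999, -0.034, -0.0]
contact_force: [-3.2, -3.0, 1.3]
gripper_width: 51.0
{'t': np.float64(7.967), 'tool_pos': array([605.46 ,  49.13 , 210.651]), 'orientation': array([-0.   ,  0.999, -0.034, -0.   ]), 'contact_force': array([-3.158, -3.008,  1.334]), 'gripper_width': np.float64(50.983)}
3.969161373216519 -34.780401205768015
```

View pics/wrist7.png

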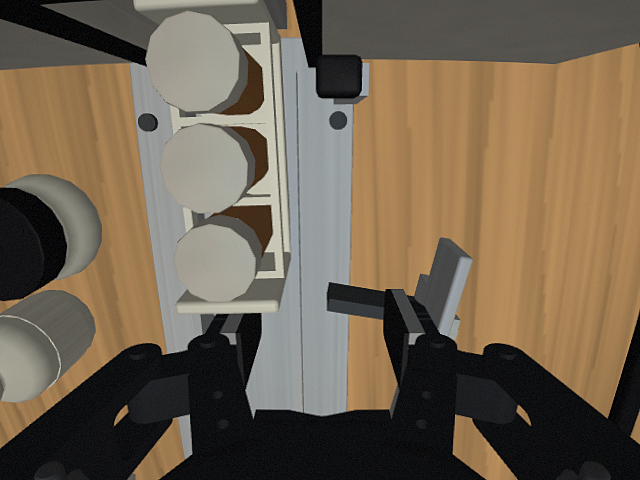

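View pics/side7.png

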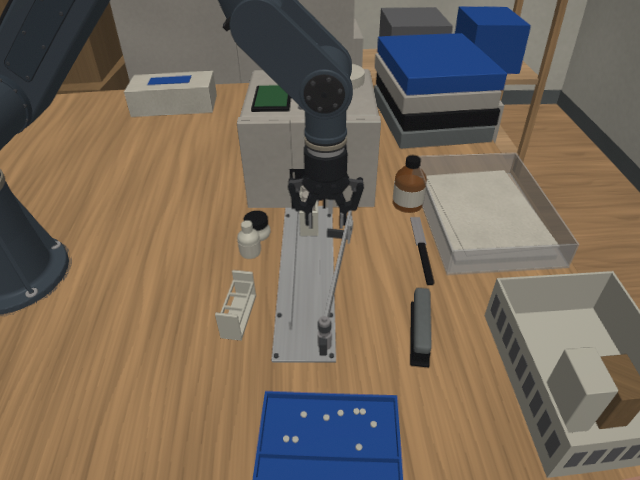

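```bash
python3 -m pendant '[{"x":0,"y":-0.1,"z":0,"spin":0,"claw":0.2},{"x":0,"y":-0.1,"z":0,"spin":0,"claw":0.2},{"x":0,"y":0,"z":0,"spin":0,"claw":0.2},{"x":0,"y":0,"z":0,"spin":0,"claw":0.2}]' 80; python3 -m pendant '[{"x":0,"y":-0.1,"z":0,"spin":0,"claw":0.2},{"x":0,"y":-0.1,"z":0,"spin":0,"claw":0.2},{"x":0,"y":0,"z":0,"spin":0,"claw":0.2},{"x":0,"y":0,"z":0,"spin":0,"claw":0.2}]' 80
```

```text
t: 8.4
tool_pos: [605.7, 51.2, 210.6]
orientation: [-0.0, 0.999, -0.034, -0.0]
contact_force: [-2.5, -3.0, 1.0]
gripper_width: 51.3
t: 8.73
tool_pos: [605.8, 52.2, 210.7]
orientation: [0.001, 0.999, -0.033, -0.0]
contact_force: [-4.2, -7.5, 1.6]
gripper_width: 51.4
```

```bash
python3 -m pendant '[{"x":0,"y":0.2,"z":0,"spin":0,"claw":0.2},{"x":0,"y":0.3,"z":0,"spin":0,"claw":0.2},{"x":0,"y":0.3,"z":0,"spin":0,"claw":0.2},{"x":-0.3,"y":0,"z":0,"spin":0,"claw":0.2},{"x":-0.4,"y":0,"z":0,"spin":0,"claw":0.2},{"x":-0.4,"y":0,"z":0,"spin":0,"claw":0.2},{"x":-0.4,"y":0,"z":0,"spin":0,"claw":0.2},{"x":0,"y":0,"z":0,"spin":0,"claw":0.2},{"x":0,"y":0,"z":0,"spin":0,"claw":0.2}]' 80
python3 - <<'E'
from h import *
s=r.read_state();print({k:np.round(s[k],3) for k in("t","tool_pos","orientation","contact_force","gripper_width")})
for n in ["wrist"]:
    im=r.capture(n);cv2.imwrite(f"pics/{n}8.png",im[:,:,::-1])
E
```

```text
t: 9.48
tool_pos: [589.9, 46.3, 210.7]
orientation: [-0.0, 0.999, -0.033, -0.0]
contact_force: [-1.3, 0.4, -1.4]
gripper_width: 51.2
{'t': np.float64(9.483), 'tool_pos': array([589.917,  46.289, 210.718]), 'orientation': array([-0.   ,  0.999, -0.033, -0.   ]), 'contact_force': array([-1.296,  0.425, -1.402]), 'gripper_width': np.float64(51.205)}
```

View pics/wrist8.png

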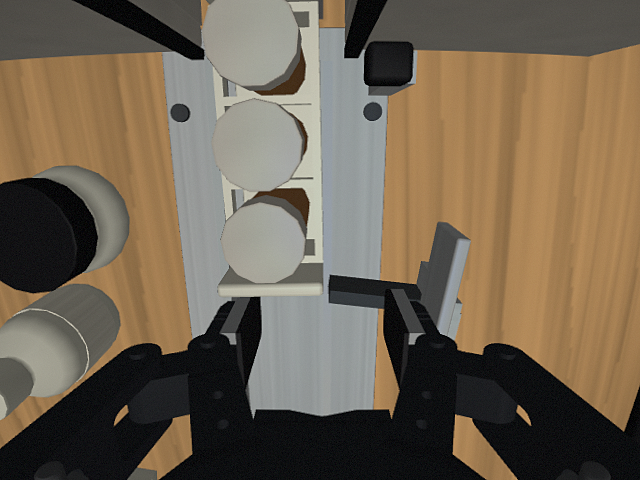

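Run:
```python
from h import *
c=r.get_calibration("wrist")
u=np.array([.067,.998]);v=np.array([-.998,.067]);O=np.array([570.5,47.5])
for n,p,z in [("rear L",(219,293),66),("rear R",(322,292),66),("toe far",(330,276),34),("toe near",(330,302),34),("cap1",(252,40),73),("cap2",(260,142),73),("cap3",(263,240),73),("gate end in",(442,224),64)]:
    d=hit(c,p,z)[:2]-O; print(n,(d@u).round(1),(d@v).round(1))
```

```text
rear L 19.3 14.6
rear R 19.8 -20.0
toe far 12.4 -23.4
toe near 0.3 -23.5
cap1 95.2 -1.5
cap2 68.8 -2.7
cap3 40.1 -2.3
gate end in 42.8 -58.9
```

```bash
python3 -m pendant '[{"x":0,"y":0,"z":-0.8,"spin":0,"claw":0.2},{"x":0,"y":0,"z":-1.2,"spin":0,"claw":0.2},{"x":0,"y":0,"z":-1.5,"spin":0,"claw":0.2},{"x":0,"y":0,"z":-2,"spin":0,"claw":0.2},{"x":0,"y":0.5,"z":-2,"spin":0,"claw":0.2},{"x":0,"y":1,"z":-2,"spin":0,"claw":0.2},{"x":0,"y":1,"z":-2,"spin":0,"claw":0.2},{"x":0,"y":1,"z":-2,"spin":0,"claw":0.2},{"x":0,"y":2,"z":-2,"spin":0,"claw":0.2},{"x":0,"y":2,"z":-1,"spin":0,"claw":0.2},{"x":0,"y":2,"z":0,"spin":0,"claw":0.2},{"x":0,"y":0,"z":0,"spin":0,"claw":0.2},{"x":0,"y":0,"z":0,"spin":0,"claw":0.2},{"x":0,"y":0,"z":0,"spin":0,"claw":0.2},{"x":0,"y":0,"z":0,"spin":0,"claw":0.2},{"x":0,"y":0,"z":0,"spin":0,"claw":0.2}]' 80
python3 - <<'E'
from h import *
for n in ["wrist","scene","side"]:
    im=r.capture(n);cv2.imwrite(f"pics/{n}9.png",im[:,:,::-1])
im=cv2.imread('pics/scene9.png')
cv2.imwrite('pics/c9a.png',cv2.resize(im[150:350,200:400],None,fx=2.7,fy=2.7,interpolation=cv2.INTER_CUBIC))
E
```

```text
t: 10.87
tool_pos: [584.0, -47.8, 375.6]
orientation: [-0.0, 0.999, -0.033, -0.0]
contact_force: [-0.4, 0.1, -0.4]
gripper_width: 51.6
```

View pics/wrist9.png

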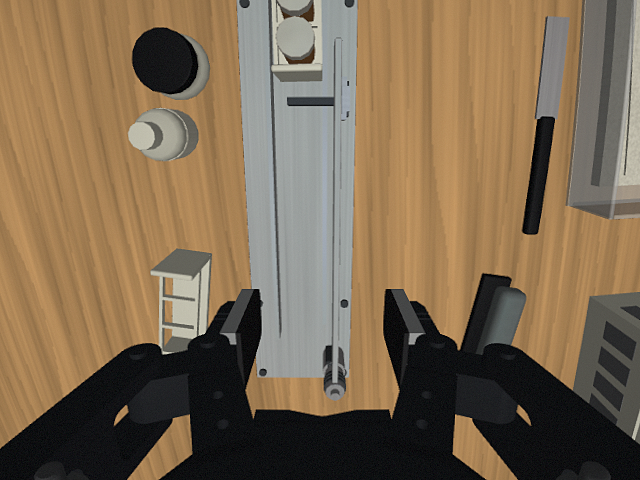

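View pics/c9a.png

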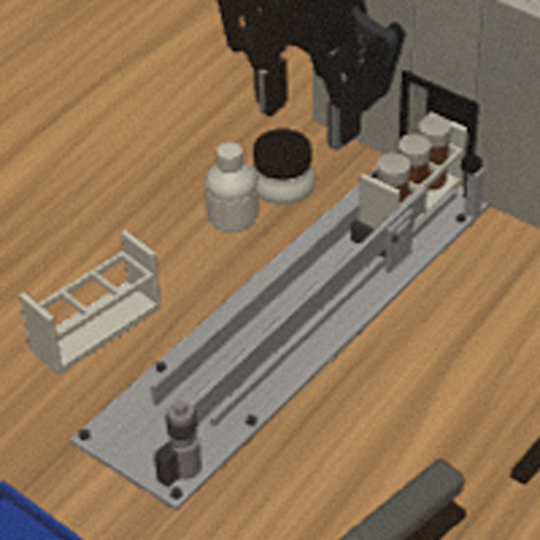

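View pics/side9.png

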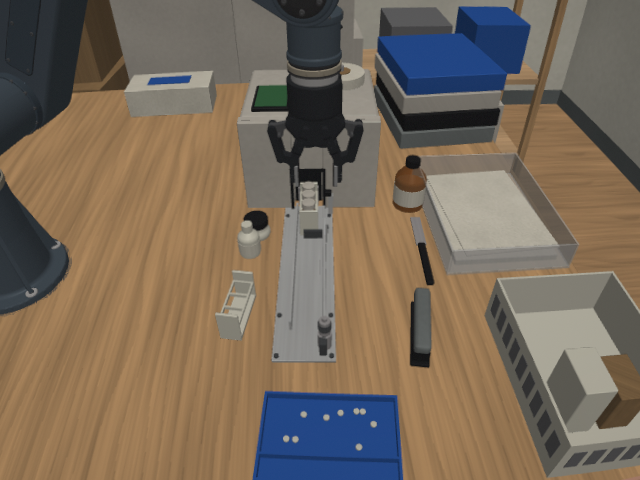

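Run:
```python
from h import *
c=r.get_calibration("wrist")
u=np.array([.067,.998]);v=np.array([-.998,.067]);O=np.array([570.5,47.5])
for n,p,z in [("rear L",(274,78),66),("rear R",(321,78),66),("toe tip near",(288,105),34),("cap3",(296,40),73),("gate end in",(335,38),64),("gate in mid",(333,250),64)]:
    d=hit(c,p,z)[:2]-O; print(n,(d@u).round(1),(d@v).round(1))
r.job_done()
```

```text
rear L 12.6 13.9
rear R 12.5 -19.1
toe tip near -3.8 7.2
cap3 35.9 -2.4
gate end in 39.1 -28.8
gate in mid -115.2 -28.8
the job is handed in; nothing more can be done
```

The rack went through the gate and came up against the end stop, the gate closed behind it, and I've handed the job in at about 11 s. No verdict is reported, and my last position check on the rack is less certain than I'd like.

**What I did:**
- I lowered both fingertips to about 44 mm above the bench, behind the rack. One finger then swung the gate well open while the rack was still about 13 mm short of the toe.
- I held the gate open and pushed the rack with the other finger until the pushing force rose from 3 N to 7.5 N at the end stop. By then the fingers were where a rack at x = 68 mm would put them.
- I backed off 6 mm, let the gate come part of the way in, then lifted clear.

**Last checks that agree:**
- **Gate:** it looks shut. Its face is parallel to the chute at y ≈ -29 mm, and the toe tip is at y ≈ +7 mm.
- **Rack and other things:** the rack stands upright at y ≈ -2.5 mm. The other things look unmoved in the pictures; I didn't measure them.
- **Robot:** it is well clear, with about 0.5 N on the wrist, which is just noise.

**Checks that disagree:**
- **Rack position along the chute:** a close picture after backing off gave x ≈ 68–69 mm. The final picture, from farther away and near the image edge, gave x ≈ 62–65 mm. Both are within the allowed 61–75 mm, and nothing touched the rack in between. I trust 68 mm, because it matches the force rise at the stop.
- **Contact between rack and gate:** I couldn't measure this directly. In every picture during the push the toe stood clear of the rack.

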